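Count to the third gap and push the hatch cover home

ROBOT

A 6-joint arm with a two-finger parallel gripper is mounted at the origin on the work surface. World frame = base frame: x ahead of the robot, y to its left, z up, the work surface at z = 0. Lengths are in m, angles in rad, forces in N, time in s.
With the tool pointing down it reaches from about 0.35 to 0.975 m from the base axis. Payload 4.9 kg.
Tool frame: the origin (TCP) lies on the mounting face of the last link; the fingertips stand 173 mm ahead of it and the grasp point (between the pads) lies 155 mm ahead of it; z points along the fingers, y is the direction in which the jaws open and shut (so a half turn about z gives the same grasp; the last joint's range is limited). The gripper opens to 85 mm and grips with 20 to 120 N. Pads are 22 mm wide; open, the fingers measure 114 mm over their backs; the gripper's body (76 mm by 85 mm) begins 54 mm behind the grasp point. The pads swing forward as they close: fully open they stand 13 mm farther back than shut.
Start: joints at [1.133, 0.053, 1.613, -0, 1.476, -0.119], TCP at [0.196, 0.593, 0.405] pointing down, gripper open.
Joint ranges: [-3.01, 3.01], [-1.01, 2.22], [0.06, 2.58], [-1.02, 4.17], [0.09, 2.62], [-3.14, 3.14]. Speed limits (rad/s): [2.57, 2.57, 3.14, 3.14, 3.14, 3.14].

INTERFACE

Orientations are given as a unit quaternion [w, x, y, z].
In Python, from plant import manip gives the robot as it stands.
- The arm moves only by the tool play_rows, never from a script. Its argument "increments" is a list of rows, each an object with "offset": the shift along the tool's x, y, z in mm, a list of three; "twist": the turn about the tool's z in rad; "grip": the opening, from 0 (shut) to 1 (fully open). In form: [{"offset": [dx, dy, dz], "twist": twist, "grip": grip}, ...]. A call has 1 to 5 rows; each row is the pose to reach, as a shift and turn from the pose commanded when the call began, along the tool's axes at that moment; what a row does not reach only later rows make up. A row lasts 1/12 s, in which the tool goes at most 41.7 mm and 7.16 degrees, less where a joint would pass 70% of its speed; a pose out of reach is approached as far as the arm can. A call with a gripper value outside its range is refused whole. The fingers move at their own pace and stop on an object; the grip force is fixed at half the most. Time passes only in rows, so rows that repeat a pose let the fingers close. It gives the time, the measured TCP pose, the force and the opening at its end, in the units of the state.
- manip.state(): the state, without advancing time (a new reading comes with each control period).
- manip.grab_frame(name): name is "scene" or "top" or "wrist"; returns the picture (420x560x3 uint8, blue, green, red); there is no depth.
- manip.get_calibration(name): a dict with "fx", "fy", "cx", "cy" (pixels), "k1" (the pictures are not rectified: a ray, as slopes to the right and down, at radius r is drawn at 1 + k1 r^2 times it, then the intrinsics apply), "T" (4x4, takes a point from camera to world coordinates). Camera axes: x right, y down, z forward; pixel columns grow to the right and rows downward; lengths in m; the calibration is good to about 2 mm. A picture is of the moment at which its call begins: read the wrist's pose just before it. get_calibration takes no time and is no camera call; for the wrist camera it gives the pose at the moment of the call.
- manip.job_done(): hands the job in, once; it reports no verdict.
Trained networks look in the newest picture that a camera, given by its name, has taken for a name from the list of things; names that differ only in an ending like _2 or _b are one class to them, and where a whole thing is asked for, a point or a joint stands for the part that bears it (a point fixed in the world has none). Each returns a list of dicts, best first, with "p" (0 to 1); they miss things now and then, are a little off and sometimes report something else, mostly with a low value. They report only what shows in the picture. A call takes as long as a camera call. They do not tell look-alikes from the thing itself.
- manip.boxes_of(query, camera): "xyz" ([x, y, z] in m, in the coordinates of the camera as it stood for that picture, good to about 4 mm: the middle of the surface that is visible of it).
- manip.tip_of(query, camera): "xyz" ([x, y, z] in m, in the coordinates of the camera as it stood for that picture, good to about 4 mm: a listed point, or the origin of a listed thing).
The state is a dict: "time": time; "joint_pos": joint angles; "joint_vel": joint speeds; "joint_efforts": joint torques, N m; "tool_pos": TCP position; "tool_rot": TCP orientation; "contact_force": force on the tool from outside, world axes, zero at the start; "ft_torque": the same for the moment, N m; "gripper_width": opening from 0.0 (shut) to 1.0 (fully open).
Only numpy, scipy, OpenCV 4.12 (cv2) and the standard library are available. Lean on these libraries where they do the work, as an engineer would, in place of code of your own. Each camera call takes 0.05 s, during which the arm holds its last target. There are 200 camera calls.

TASK

Starting at the end of the divider rack where the brass post stands, run a fingertip along the top of the blue rail, keeping it in touch from the first gap over the second to the third (filled gaps count too), and go no further along it. Then push the loose walnut hatch cover along the bench into that third gap until it sits fully home against the back board. Only touch and push: do not lift or tip the cover, and leave everything else where it is.

Things in the scene. Friction and masses are not known exactly. Their poses are not given: they have to be found in the camera images.
- rack: Fixed divider rack. Origin on the bench at its middle; x from open front to back board, y along it to the left. 7 dividers 6 mm thick, 36 mm high, at y = 0, ±54, ±108, ±162 mm make 6 gaps 48 mm wide centred at y = ±27, ±81, ±135 mm. Dividers start (rounded) at x = -20 mm; the face of the 36 mm high back board is at x = 30 mm. Gaps have no floor (things slide on the bench) and are open on top.
- rail: Blue counting rail over the rack's back board, 324 x 14 x 8 mm; origin at its centre, 4 mm below its top; axes as the rack's (y along it). Over rack x = 36 mm, top face 60 mm above the bench. Sprung: pressed down anywhere it yields at about 2 N, sinks up to 6 mm at about 7 N and comes back. The place touched is taken as the middle between the fingertips (shut fingers count as one).
- brass_post: Small turned brass post, 55 mm high, 22 mm wide, fixed to the bench 20 mm beyond one end of the rack (rack x = 36 mm, y = 182 or -182 mm). It marks the end from which the gaps are counted. Origin at the centre of its foot.
- black_post: The same post in black plastic, at the other end of the rack.
- cover: Loose walnut model hatch cover to push: flat block 60 x 40 x 20 mm high, about 50 g, corners rounded 6 mm, brass studs on top, lying in front of the rack. Origin at the centre of its underside; x along its 60 mm, roughly as the rack's x at the start. Home in a gap, its front touches the back board, its origin is at rack x = 0 and its rear stands out 10 mm in front of the dividers.
- racked_cover: A second walnut hatch cover of the same shape, loose, already home in the second gap from one end of the rack; leave it. 60 x 40 x 20 mm high, origin at the centre of its underside.
- racked_grating: A pale wooden grating of the same shape, loose, already home in the second gap from the other end; leave it. 60 x 40 x 20 mm high, origin at the centre of its underside.
- bell: Copper ship's bell model, 58 mm wide, 68 mm high, loose, in front of the rack near one end of it; leave it. Origin at the centre of its underside.
- jar: Amber jar with a white cap, 44 mm wide, 60 mm high, loose, in front of the rack near the other end; leave it. Origin at the centre of its underside.
- tub: Yellow plastic parts tub, 160 x 120 x 70 mm high, loose, at the left beyond the rack; leave it. Origin at the centre of its underside.
- screwdriver: Screwdriver lying on the bench at the left, loose; leave it. Origin under its middle, x along it.
- lens (a point): Centre of the magnifier's round lens, 124 mm across its rim, 283 mm above the bench at the right, on a swing arm; leave it.
Things that resemble listed ones, but are neither listed nor needed, are in the scene too. What is shaped like the cover but orange, pink or red is not meant.

How it is judged:
By the outcome, as a careful person would: the job done as asked, in the order asked, and still so for the second after the job is handed in, with the robot touching nothing.
It also fails if it takes over 58 s, if anything falls off the work surface, if the arm or the gripper's body presses on something with over 40 N, if the wrist force passes 120 N, or if a joint passes its speed limit or range.

## Working session

There is one attempt and no reset: what is moved stays moved. The work goes in short steps, Python scripts to look and compute and a tool call to move; the robot and the scene stay as the last step left them, time stands still between calls to the robot, and variables do not carry over. Pictures are saved under pics/ and viewed, about 8 in all and at most 12, crops included, and the job is handed in when it is done.

Besides the shell and the picture viewer there is one more tool, called after "Request:" in YAML: its name, and indented under it one key for each argument. play_rows: Moves the arm, as the interface text tells. Its arguments: {"type":"object","properties":{"increments":{"type":"array"}},"required":["increments"]}

```bash
mkdir -p pics; ls; cat > h.py <<'E'
import numpy as np, cv2
from plant import manip
from scipy.spatial.transform import Rotation as R
def pix2ray(c,u,v):
    K=np.array([[c["fx"],0,c["cx"]],[0,c["fy"],c["cy"]],[0,0,1]])
    p=cv2.undistortPoints(np.array([[[u,v]]],float),K,np.array([c["k1"],0,0,0.]))[0,0]
    T=np.array(c["T"]); return T[:3,3],T[:3,:3]@np.array([p[0],p[1],1.])
def at_z(c,u,v,z):
    o,d=pix2ray(c,u,v); return o+d*(z-o[2])/d[2]
def proj(c,P):
    T=np.linalg.inv(np.array(c["T"])); q=T[:3,:3]@np.asarray(P)+T[:3,3]; x,y=q[:2]/q[2]; s=1+c["k1"]*(x*x+y*y)
    return c["fx"]*x*s+c["cx"],c["fy"]*y*s+c["cy"]
def look(cam,names,box=False):
    T=np.array(manip.get_calibration(cam)["T"])
    for n in names:
        f=manip.boxes_of if box else manip.tip_of
        for r in f(n,cam)[:4]:
            if r["p"]<0.15: continue
            p=T[:3,:3]@np.array(r["xyz"])+T[:3,3]
            print(cam,n,round(r["p"],2),np.round(p,3),np.round(proj(manip.get_calibration(cam),p)))
E
python3 - <<'E'
from h import *
for cam in ["scene","top"]:
    cv2.imwrite(f"pics/{cam}0.png",manip.grab_frame(cam))
    look(cam,["rack","rail","brass_post","black_post","cover","racked_cover","racked_grating","bell","jar","tub","screwdriver","lens"])
    print(np.round(manip.get_calibration(cam)["T"],3).tolist())
print(manip.state())
E
```

```text
pics
scene rack 0.78 [ 0.625 -0.038  0.001] [299. 249.]
scene rack 0.57 [0.586 0.495 0.001] [413. 174.]
scene rail 0.79 [ 0.663 -0.045  0.057] [304. 251.]
scene rail 0.73 [0.678 0.141 0.001] [352. 236.]
scene brass_post 0.74 [0.587 0.497 0.005] [414. 174.]
scene brass_post 0.64 [ 0.647 -0.223  0.001] [252. 281.]
scene cover 0.72 [ 0.392 -0.028 -0.004] [266. 198.]
scene cover 0.55 [ 0.595  0.235 -0.001] [359. 206.]
scene cover 0.53 [ 0.531 -0.005  0.001] [292. 223.]
scene cover 0.5 [ 0.445 -0.118 -0.   ] [250. 219.]
scene racked_cover 0.72 [ 0.619 -0.118 -0.003] [277. 259.]
scene racked_grating 0.52 [0.633 0.042 0.003] [320. 239.]
scene bell 0.45 [ 0.595  0.232 -0.003] [359. 207.]
scene jar 0.58 [ 0.549 -0.286  0.004] [220. 266.]
scene tub 0.78 [0.584 0.498 0.005] [413. 173.]
scene tub 0.51 [ 0.662 -0.04   0.056] [305. 250.]
scene screwdriver 0.6 [0.39  0.513 0.001] [383. 139.]
scene lens 0.57 [ 0.495 -0.59   0.279] [ 88. 258.]
[[0.511, 0.709, -0.486, 1.095], [0.859, -0.428, 0.279, -0.396], [-0.01, -0.56, -0.829, 1.131], [0.0, 0.0, 0.0, 1.0]]
top rack 0.23 [ 0.646 -0.221  0.001] [329.
[... 945 characters left out ...]
, 1.0]]
{'time': 1.3, 'joint_pos': array([ 1.13299006e+00,  5.27386274e-02,  1.61287255e+00, -1.40762792e-05,
        1.47600143e+00, -1.18958293e-01]), 'joint_vel': array([ 0.00064162, -0.00101224,  0.00087044,  0.00037781,  0.00279823,
        0.00120273]), 'joint_efforts': array([ 1.38969706e-03, -3.93648541e+01, -3.70469284e+01,  7.83018407e-06,
        4.79314610e-05, -2.64809103e-05]), 'tool_pos': array([0.1958949 , 0.59350206, 0.40469602]), 'tool_rot': array([ 3.99494874e-06,  1.58748866e-01,  9.87318995e-01, -1.15188473e-05]), 'contact_force': array([-0.08192697,  0.94424458, -1.11767595]), 'ft_torque': array([0.05848936, 0.02797142, 0.03174243]), 'gripper_width': 0.9980276861671576}
```

```bash
python3 - <<'E'
import cv2
a=cv2.imread("pics/scene0.png")[140:310,190:440]; b=cv2.imread("pics/top0.png")[150:270,180:370]
cv2.imwrite("pics/c1.png",cv2.resize(a,None,fx=3.2,fy=3.2,interpolation=cv2.INTER_CUBIC))
cv2.imwrite("pics/c2.png",cv2.resize(b,None,fx=4.2,fy=4.2,interpolation=cv2.INTER_CUBIC))
E
```

```text
(no output)
```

View pics/c1.png

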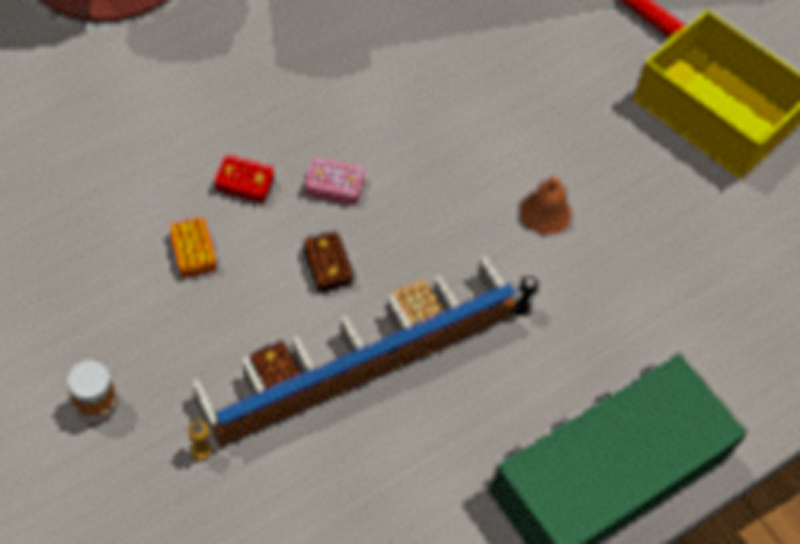

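View pics/c2.png

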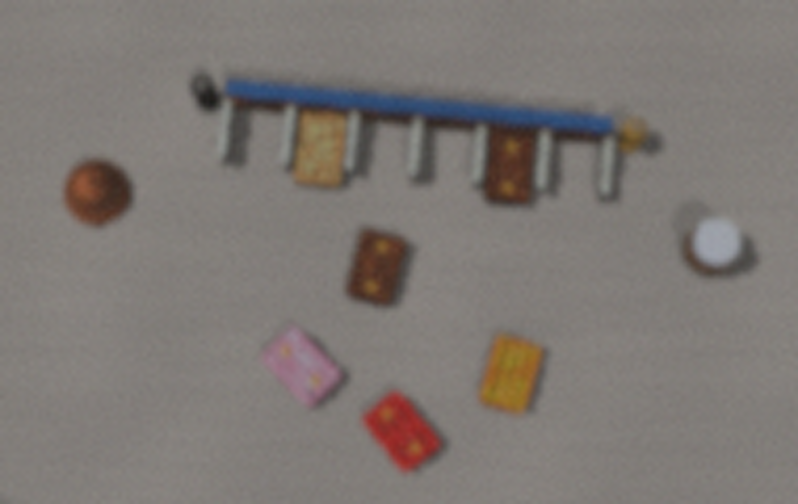

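Two views agree. The brass post is at the right end (crop 1 at 200,440; crop 2 at 635,133), and the black post is at the left. Counting from the brass end, gap 1 is empty, gap 2 holds the racked walnut cover, and gap 3 is empty.

The cover-shaped candidates in crop 2 are dark walnut (377,267), pink (303,367), red (402,432) and orange (512,373). The racked walnut one at (510,168) is to be left alone. The loose walnut one at (377,267), world about (0.53, -0.006), is the one meant. Next I refine from the wrist camera.

```bash
cat >> h.py <<'E'
def move(P,th):
    """offset(mm), twist from the present pose to TCP P with tool y at yaw th"""
    s=manip.state(); M=R.from_quat(np.roll(s["tool_rot"],-1)).as_matrix()
    th0=np.arctan2(-M[0,1],M[1,1]); 
    print("offset",np.round(M.T@(np.array(P)-s["tool_pos"])*1000,1),"twist",round(-(th-th0),3),"th0",round(th0,4),"t",s["time"],"tcp",np.round(s["tool_pos"],4),"F",np.round(s["contact_force"],1))
E
python3 - <<'E'
from h import *
T=np.array(manip.get_calibration("wrist")["T"]); s=manip.state()
M=R.from_quat(np.roll(s["tool_rot"],-1)).as_matrix()
print(np.round(M.T@(T[:3,3]-s["tool_pos"]),4)); print(np.round(M.T@T[:3,:3],3)); print(M.round(3))
c=manip.get_calibration("wrist");print(c["fx"],c["fy"],c["cx"],c["cy"],c["k1"])
move([0.54,-0.06,0.42],-0.108)
E
```

```text
[0.0691 0.0004 0.0302]
[[-0.    -0.963 -0.271]
 [ 1.    -0.     0.   ]
 [-0.    -0.271  0.963]]
[[-0.95   0.313  0.   ]
 [ 0.313  0.95  -0.   ]
 [-0.    -0.    -1.   ]]
314.6385501160507 314.6385501160507 276.33868791363125 205.90797105423178 -0.05547943900169569
offset [-531.6 -512.7  -15.3] twist -0.211 th0 -0.3188 t 1.3 tcp [0.1959 0.5935 0.4047] F [-0.1  0.9 -1.1]
```

Request:
play_rows:
  increments:
    - {"offset":[-27,-26,-1],"twist":0,"grip":0.1}
    - {"offset":[-54,-52,-2],"twist":0,"grip":0.1}
    - {"offset":[-80,-77,-3],"twist":0,"grip":0.1}
    - {"offset":[-107,-103,-4],"twist":0,"grip":0.1}
    - {"offset":[-133,-128,-4],"twist":0,"grip":0.1}

```text
time: 1.72
tool_pos: [0.2825, 0.4288, 0.409]
tool_rot: [0.0, 0.158, 0.987, 0.0]
contact_force: [0.6, 0.5, -0.0]
gripper_width: 0.301
```

Request:
play_rows:
  increments:
    - {"offset":[-27,-26,-1],"twist":0,"grip":0.1}
    - {"offset":[-54,-52,-2],"twist":0,"grip":0.1}
    - {"offset":[-80,-77,-3],"twist":0,"grip":0.1}
    - {"offset":[-107,-103,-4],"twist":0,"grip":0.1}
    - {"offset":[-133,-128,-4],"twist":0,"grip":0.1}

```text
time: 2.13
tool_pos: [0.3686, 0.2653, 0.4133]
tool_rot: [0.001, 0.159, 0.987, 0.0]
contact_force: [0.9, -0.2, -0.8]
gripper_width: 0.102
```

Request:
play_rows:
  increments:
    - {"offset":[-27,-26,-1],"twist":0,"grip":0.1}
    - {"offset":[-54,-52,-2],"twist":0,"grip":0.1}
    - {"offset":[-80,-77,-3],"twist":0,"grip":0.1}
    - {"offset":[-107,-103,-4],"twist":0,"grip":0.1}
    - {"offset":[-133,-128,-4],"twist":0,"grip":0.1}

```text
time: 2.55
tool_pos: [0.4549, 0.1019, 0.4173]
tool_rot: [0.001, 0.159, 0.987, 0.0]
contact_force: [0.4, 0.4, 0.1]
gripper_width: 0.098
```

Request:
play_rows:
  increments:
    - {"offset":[-27,-26,-1],"twist":-0.05,"grip":0}
    - {"offset":[-54,-52,-2],"twist":-0.1,"grip":0}
    - {"offset":[-80,-77,-3],"twist":-0.15,"grip":0}
    - {"offset":[-107,-103,-4],"twist":-0.211,"grip":0}
    - {"offset":[-133,-128,-4],"twist":-0.211,"grip":0}

```text
time: 2.97
tool_pos: [0.5412, -0.0615, 0.4211]
tool_rot: [0.0, 0.053, 0.999, -0.0]
contact_force: [0.8, 0.0, -0.2]
gripper_width: 0.0
```

Request:
play_rows:
  increments:
    - {"offset":[0,0,0],"twist":0,"grip":0}
    - {"offset":[0,0,0],"twist":0,"grip":0}
    - {"offset":[0,0,0],"twist":0,"grip":0}

```text
time: 3.22
tool_pos: [0.5405, -0.0593, 0.4205]
tool_rot: [-0.0, 0.054, 0.999, 0.0]
contact_force: [-0.8, -0.1, 0.1]
gripper_width: -0.005
```

```bash
python3 - <<'E'
from h import *
im=manip.grab_frame("wrist"); cv2.imwrite("pics/w1.png",im)
look("wrist",["rack","rail","brass_post","black_post","cover","racked_cover","racked_grating"])
cv2.imwrite("pics/w1b.png",cv2.resize(im,(800,600),interpolation=cv2.INTER_CUBIC))
move([0.54,-0.06,0.42],-0.108); print(manip.state()["gripper_width"])
np.save("w1T.npy",manip.get_calibration("wrist")["T"])
E
```

```text
wrist rack 0.71 [ 0.626 -0.034 -0.   ] [301. 236.]
wrist rack 0.56 [0.631 0.04  0.003] [358. 235.]
wrist rail 0.72 [ 0.66  -0.04   0.058] [302. 281.]
wrist brass_post 0.72 [ 0.644 -0.223 -0.001] [164. 261.]
wrist black_post 0.81 [ 0.673  0.142 -0.002] [431. 254.]
wrist cover 0.96 [ 0.39  -0.026  0.   ] [290.  42.]
wrist cover 0.87 [0.531 0.002 0.001] [323. 162.]
wrist cover 0.69 [ 0.439 -0.118  0.007] [216.  95.]
wrist cover 0.65 [0.449 0.054 0.   ] [362.  88.]
wrist racked_cover 0.82 [ 0.616 -0.114 -0.002] [240. 234.]
wrist racked_grating 0.88 [0.633 0.045 0.001] [361. 235.]
wrist racked_grating 0.24 [ 0.549 -0.288  0.001] [102. 200.]
offset [ 0.3 -1.2  0.9] twist 0.001 th0 -0.1068 t 3.6167 tcp [ 0.5404 -0.0588  0.4209] F [-0.4  0.2  0.1]
-7.586126300296661e-05
```

View pics/w1b.png

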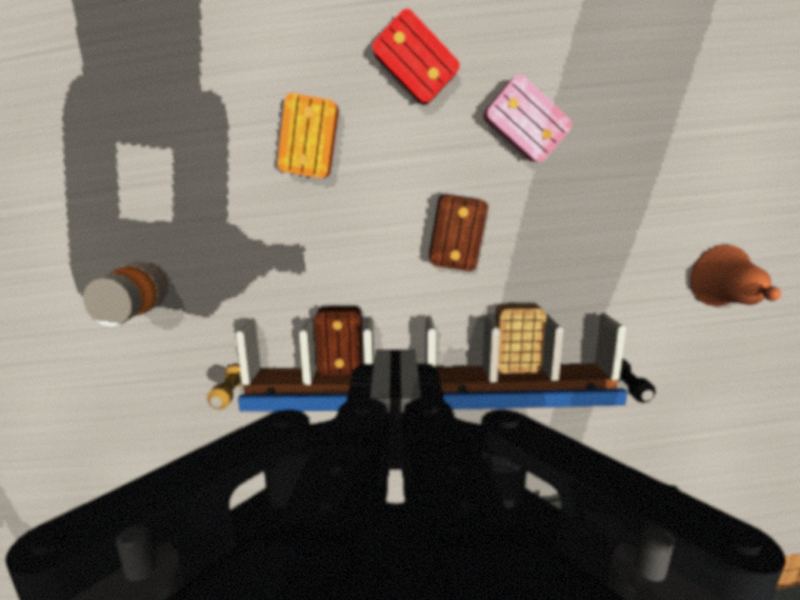

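The wrist picture confirms the layout: walnut cover at (459,232) in the 800 px view, rail ends at (240,403) and (626,396), and the racked cover between the first and third gaps. I'll now measure the rail and cover by colour segmentation.

```bash
cat > meas.py <<'E'
from h import *
def rail(im,c):
    h=cv2.cvtColor(im,cv2.COLOR_BGR2HSV)
    m=cv2.inRange(h,(100,110,60),(125,255,255)); ys,xs=np.nonzero(m)
    P=np.array([at_z(c,x,y,0.06)[:2] for x,y in zip(xs,ys)])
    r=cv2.minAreaRect(P.astype(np.float32)*1000); box=cv2.boxPoints(r)
    print("rail n",len(P),"rect",np.round(r[0],1),np.round(r[1],1)); 
    # yaw from the far (long) ends
    d=box[np.argsort(box[:,1])]; a=d[:2].mean(0); b=d[2:].mean(0); e=(b-a)/np.linalg.norm(b-a); th=np.arctan2(-e[0],e[1])
    print("ends",a.round(1),b.round(1),"len",np.linalg.norm(b-a).round(1),"yaw",th.round(4)); return (a+b)/2000,th
def cover(im,c,near,w=45,z=0.02,T=85):
    u,v=map(int,proj(c,[*near,z])); x0,y0=max(u-w,0),max(v-w,0)
    h=cv2.cvtColor(im,cv2.COLOR_BGR2HSV)[y0:v+w,x0:u+w]
    m=cv2.inRange(h,(0,70,25),(25,255,255)); m=cv2.morphologyEx(m,cv2.MORPH_CLOSE,np.ones((5,5)))
    n,l,st,ce=cv2.connectedComponentsWithStats(m)
    i=min((k for k in range(1,n) if st[k,4]>200),key=lambda k:np.hypot(*(ce[k]-[u-x0,v-y0])))
    ys,xs=np.nonzero(l==i)
    P=np.array([at_z(c,x+x0,y+y0,z)[:2] for x,y in zip(xs,ys)])*1000
    r=cv2.minAreaRect(P.astype(np.float32)); box=cv2.boxPoints(r)
    e=[box[1]-box[0],box[2]-box[1]]; e=max(e,key=np.linalg.norm); e=e*np.sign(e[0]); 
    print("cover rect",np.round(r[0],1),np.round(r[1],1),"yaw",np.arctan2(e[1],e[0]).round(4)); return np.array(r[0])/1000
E
python3 - <<'E'
from meas import *
for n in ["w1","top0","scene0"]:
    c=dict(manip.get_calibration({"w1":"wrist","top0":"top","scene0":"scene"}[n])); im=cv2.imread(f"pics/{n}.png")
    if n=="w1": c["T"]=np.load("w1T.npy")
    print(n); 
    try: rail(im,c)
    except Exception as e: print(e)
    try: cover(im,c,[0.531,-0.002])
    except Exception as e: print(e)
E
```

```text
w1
rail n 2073 rect [658.3 -39.4] [321.1  15.7]
ends [ 644.6 -199.3] [671.9 120.6] len 321.1 yaw -0.0848
cover rect [528.9  -5. ] [41.3 60.2] yaw -0.2558
top0
rail n 913 rect [638.5 -45.4] [1484.5  120.9]
ends [ 380.4 -741.3] [896.6 650.6] len 1484.5 yaw -0.3552
cover rect [631.8  43.4] [41.1 65.9] yaw -0.054
scene0
rail n 1256 rect [664.  -45.1] [1511.   133.3]
ends [ 416.  -758.7] [912.1 668.6] len 1511.0 yaw -0.3346
cover rect [396.9 -29.5] [64.9 54.1] yaw 0.728
```

```bash
python3 - <<'E'
from h import *
move([0.6485,-0.1755,0.26],-0.085)
E
```

```text
offset [-119.9 -104.5  160.9] twist -0.022 th0 -0.1068 t 3.6167 tcp [ 0.5404 -0.0588  0.4209] F [-0.4  0.2  0.1]
```

Request:
play_rows:
  increments:
    - {"offset":[-24,-21,30],"twist":-0.022,"grip":0}
    - {"offset":[-48,-42,60],"twist":-0.022,"grip":0}
    - {"offset":[-72,-63,85],"twist":-0.022,"grip":0}
    - {"offset":[-96,-84,110],"twist":-0.022,"grip":0}
    - {"offset":[-120,-104,135],"twist":-0.022,"grip":0}

```text
time: 4.03
tool_pos: [0.6494, -0.1764, 0.2847]
tool_rot: [0.0, 0.043, 0.999, -0.0]
contact_force: [1.4, -0.2, 0.2]
gripper_width: 0.003
```

Request:
play_rows:
  increments:
    - {"offset":[0,0,20],"twist":0,"grip":0}
    - {"offset":[0,0,26],"twist":0,"grip":0}
    - {"offset":[0,0,26],"twist":0,"grip":0}
    - {"offset":[0,0,26],"twist":0,"grip":0}

```text
time: 4.37
tool_pos: [0.6485, -0.175, 0.2606]
tool_rot: [0.0, 0.043, 0.999, 0.0]
contact_force: [-0.2, 0.5, 0.4]
gripper_width: 0.004
```

```bash
python3 - <<'E'
from meas import *
im=manip.grab_frame("wrist"); c=manip.get_calibration("wrist"); cv2.imwrite("pics/w2.png",im)
cv2.imwrite("pics/w2b.png",cv2.resize(im[140:],(800,400),interpolation=cv2.INTER_CUBIC))
move([0.6485,-0.1755,0.24],-0.085)
try: rail(im,c)
except Exception as e: print(e)
th=-0.085; C=np.array([.660,-.040]); X=np.array([np.cos(th),np.sin(th)]); Y=np.array([-X[1],X[0]])
for y in (-.162,.162):
    for x in (-.007,.007): print(y,x,np.round(proj(c,[*(C+x*X+y*Y),.06])))
s=manip.state(); print("tip",proj(c,s["tool_pos"]-[0,0,.173]))
E
```

```text
offset [ 0.3 -0.5 21.9] twist 0.0 th0 -0.0849 t 4.4167 tcp [ 0.6488 -0.175   0.262 ] F [-1.6  0.9  0.5]
rail n 7036 rect [ 654.2 -100.3] [202.2  13.9]
ends [ 644.8 -201. ] [6.636e+02 4.000e-01] len 202.2 yaw -0.0931
-0.162 -0.007 [230. 227.]
-0.162 0.007 [231. 250.]
0.162 -0.007 [714. 224.]
0.162 0.007 [708. 243.]
tip (np.float64(275.52683147902263), np.float64(260.90676478330266))
```

View pics/w2b.png

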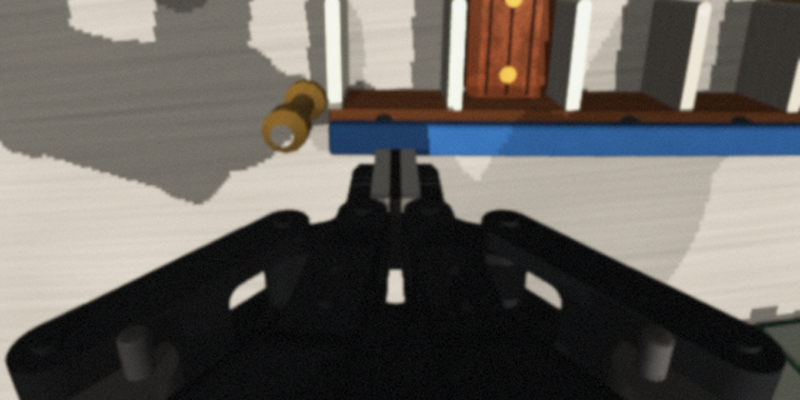

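Tip sits just above the brass-end gap. The blue rail (crop rows 122–155) matches its predicted place to about 1 mm, and the fingers are at crop (397,150). Descending to touch.

Request:
play_rows:
  increments:
    - {"offset":[1,0,12],"twist":0.004,"grip":0}
    - {"offset":[1,0,22],"twist":0.004,"grip":0}
    - {"offset":[1,0,24],"twist":0.004,"grip":0}
    - {"offset":[1,0,25],"twist":0.004,"grip":0}
    - {"offset":[1,0,26],"twist":0.004,"grip":0}

```text
time: 4.83
tool_pos: [0.6474, -0.1753, 0.2336]
tool_rot: [-0.0, 0.045, 0.999, 0.0]
contact_force: [0.2, -0.7, 1.4]
gripper_width: -0.0
```

Request:
play_rows:
  increments:
    - {"offset":[0,0,0.5],"twist":0,"grip":0}
    - {"offset":[0,0,1],"twist":0,"grip":0}
    - {"offset":[0,0,1.5],"twist":0,"grip":0}
    - {"offset":[0,0,2],"twist":0,"grip":0}

```text
time: 5.17
tool_pos: [0.6476, -0.1755, 0.2324]
tool_rot: [-0.0, 0.045, 0.999, 0.0]
contact_force: [-2.1, 0.4, 2.4]
gripper_width: -0.005
```

```bash
python3 - <<'E'
from h import *
move([0.6568,-0.0666,0.23],-0.089)
E
```

```text
offset [  0.6 109.3   2.4] twist -0.001 th0 -0.0898 t 5.1667 tcp [ 0.6476 -0.1755  0.2324] F [-2.1  0.4  2.4]
```

Request:
play_rows:
  increments:
    - {"offset":[0,0,0.7],"twist":0,"grip":0}
    - {"offset":[0,0,1.4],"twist":0,"grip":0}
    - {"offset":[0,0,2],"twist":0,"grip":0}
    - {"offset":[0,0,2],"twist":0,"grip":0}

```text
time: 5.5
tool_pos: [0.6476, -0.1755, 0.2302]
tool_rot: [0.0, 0.045, 0.999, 0.0]
contact_force: [-2.8, 1.2, 3.9]
gripper_width: -0.003
```

Request:
play_rows:
  increments:
    - {"offset":[0,0,0],"twist":0,"grip":0}

```text
time: 5.58
tool_pos: [0.6477, -0.1755, 0.2302]
tool_rot: [0.0, 0.045, 0.999, -0.0]
contact_force: [-3.0, 0.5, 4.3]
gripper_width: 0.005
```

```bash
python3 - <<'E'
from h import *
move([0.6568,-0.0666,0.23],-0.089)
E
```

```text
offset [  0.7 109.3   0.2] twist -0.001 th0 -0.0898 t 5.5833 tcp [ 0.6477 -0.1755  0.2302] F [-3.   0.5  4.3]
```

Contact firm at 4.3 N. Sliding 108 mm to gap 3.

Request:
play_rows:
  increments:
    - {"offset":[0,6,0],"twist":0,"grip":0}
    - {"offset":[0,14,0],"twist":0,"grip":0}
    - {"offset":[0,22,0],"twist":0,"grip":0}
    - {"offset":[0,30,0],"twist":0,"grip":0}
    - {"offset":[0,38,0],"twist":0,"grip":0}

```text
time: 6.0
tool_pos: [0.6513, -0.1369, 0.2303]
tool_rot: [0.001, 0.045, 0.999, -0.0]
contact_force: [-0.0, -3.6, 5.1]
gripper_width: 0.001
```

Request:
play_rows:
  increments:
    - {"offset":[0,8,0],"twist":0,"grip":0}
    - {"offset":[0,16,0],"twist":0,"grip":0}
    - {"offset":[0,24,0],"twist":0,"grip":0}
    - {"offset":[0,32,0],"twist":0,"grip":0}
    - {"offset":[0,38,0],"twist":0,"grip":0}

```text
time: 6.42
tool_pos: [0.6545, -0.0988, 0.2299]
tool_rot: [-0.0, 0.045, 0.999, -0.0]
contact_force: [0.1, -3.9, 4.6]
gripper_width: 0.003
```

Request:
play_rows:
  increments:
    - {"offset":[0,8,0],"twist":0,"grip":0}
    - {"offset":[0,16,0],"twist":0,"grip":0}
    - {"offset":[0,24,0],"twist":0,"grip":0}
    - {"offset":[0,30,0],"twist":0,"grip":0}
    - {"offset":[0,32,0],"twist":0,"grip":0}

```text
time: 6.83
tool_pos: [0.6573, -0.0669, 0.2298]
tool_rot: [-0.0, 0.044, 0.999, 0.0]
contact_force: [-0.2, -3.9, 4.9]
gripper_width: 0.001
```

Request:
play_rows:
  increments:
    - {"offset":[0,0,0],"twist":0,"grip":0}
    - {"offset":[0,0,0],"twist":0,"grip":0}

```text
time: 7.0
tool_pos: [0.6573, -0.0672, 0.2298]
tool_rot: [-0.0, 0.045, 0.999, 0.001]
contact_force: [0.4, 1.1, 4.9]
gripper_width: 0.004
```

```bash
python3 - <<'E'
from h import *
move([0.6568,-0.0666,0.23],-0.089)
E
```

```text
offset [ 0.5  0.6 -0.2] twist -0.001 th0 -0.0898 t 7.0 tcp [ 0.6573 -0.0672  0.2298] F [0.4 1.1 4.9]
```

Touch held throughout (4–5 N down, friction along the path), ending at rack y ≈ -27 mm. Lifting, then going to the cover's left side.

Request:
play_rows:
  increments:
    - {"offset":[0,0,-15],"twist":0,"grip":0}
    - {"offset":[0,0,-35],"twist":0,"grip":0}
    - {"offset":[0,0,-60],"twist":0,"grip":0}
    - {"offset":[30,20,-60],"twist":0,"grip":0}
    - {"offset":[55,40,-60],"twist":0,"grip":0}

```text
time: 7.42
tool_pos: [0.6061, -0.0236, 0.2921]
tool_rot: [0.001, 0.046, 0.999, 0.0]
contact_force: [-0.4, 0.8, 0.1]
gripper_width: 0.0
```

Request:
play_rows:
  increments:
    - {"offset":[28,22,0],"twist":0,"grip":0}
    - {"offset":[53,45,0],"twist":0,"grip":0}
    - {"offset":[78,67,0],"twist":0,"grip":0}
    - {"offset":[78,67,0],"twist":0,"grip":0}
    - {"offset":[78,67,0],"twist":0,"grip":0}

```text
time: 7.83
tool_pos: [0.533, 0.0516, 0.2893]
tool_rot: [-0.001, 0.044, 0.999, 0.0]
contact_force: [-0.5, -0.7, 0.8]
gripper_width: -0.0
```

```bash
cat >> meas.py <<'E'
TH=-0.089; O=np.array([0.6233,-0.0365]); X=np.array([np.cos(TH),np.sin(TH)]); Y=np.array([-X[1],X[0]])
def rk(p): d=np.asarray(p)[:2]-O; return np.round([d@X*1000,d@Y*1000],1)
def W(x,y,z): return [*(O+x*X+y*Y),z]
E
python3 - <<'E'
from meas import *
im=manip.grab_frame("wrist"); c=manip.get_calibration("wrist"); cv2.imwrite("pics/w3.png",im)
p=cover(im,c,[0.529,-0.005],w=70); print("cover in rack",rk(p),"rel yaw rack", TH)
cv2.imwrite("pics/w3b.png",cv2.resize(im,(700,525)))
s=manip.state(); print("tcp in rack",rk(s["tool_pos"]))
move(W(-.097,.080,.179),TH)
E
```

```text
cover rect [529.5  -4.9] [41.8 62.7] yaw -0.2649
cover in rack [-96.2  23.1] rel yaw rack -0.089
tcp in rack [-96.7  79. ]
offset [  0.2   1.  110.8] twist -0.0 th0 -0.089 t 7.8833 tcp [0.534  0.0508 0.2898] F [-0.2  0.8  0.2]
```

View pics/w3b.png

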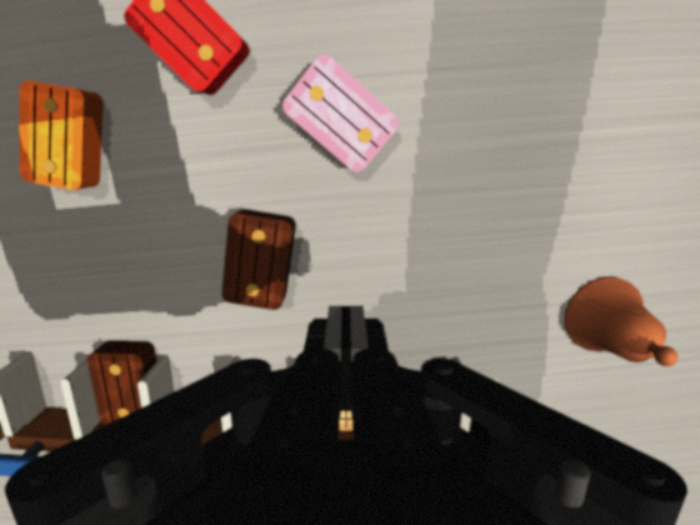

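Request:
play_rows:
  increments:
    - {"offset":[0,0,30],"twist":0,"grip":0}
    - {"offset":[0,0,65],"twist":0,"grip":0}
    - {"offset":[0,0,95],"twist":0,"grip":0}
    - {"offset":[0,0,108],"twist":0,"grip":0}
    - {"offset":[0,0,110],"twist":0,"grip":0}

```text
time: 8.3
tool_pos: [0.5333, 0.0497, 0.1763]
tool_rot: [-0.004, 0.046, 0.999, 0.0]
contact_force: [-0.2, -0.1, -0.0]
gripper_width: 0.001
```

Request:
play_rows:
  increments:
    - {"offset":[0,-5,0],"twist":0,"grip":0}
    - {"offset":[0,-12,0],"twist":0,"grip":0}
    - {"offset":[0,-18,0],"twist":0,"grip":0}
    - {"offset":[0,-23,0],"twist":0,"grip":0}
    - {"offset":[0,-28,0],"twist":0,"grip":0}

```text
time: 8.72
tool_pos: [0.5326, 0.0219, 0.1816]
tool_rot: [0.001, 0.045, 0.999, 0.0]
contact_force: [-0.0, 0.8, 0.6]
gripper_width: 0.005
```

Request:
play_rows:
  increments:
    - {"offset":[0,-5,0],"twist":0,"grip":0}
    - {"offset":[0,-10,0],"twist":0,"grip":0}
    - {"offset":[0,-15,0],"twist":0,"grip":0}
    - {"offset":[0,-19,0],"twist":0,"grip":0}
    - {"offset":[0,-22,0],"twist":0,"grip":0}

```text
time: 9.13
tool_pos: [0.5299, 0.0003, 0.1799]
tool_rot: [0.0, 0.045, 0.999, 0.0]
contact_force: [0.8, 1.5, 1.5]
gripper_width: 0.003
```

```bash
python3 - <<'E'
from meas import *
im=manip.grab_frame("wrist"); c=manip.get_calibration("wrist"); cv2.imwrite("pics/w4.png",im)
p=cover(im,c,W(-.097,-0.01,0)[:2],w=130); print("cover in rack",rk(p))
look("wrist",["cover"])
cv2.imwrite("pics/w4b.png",cv2.resize(im,(700,525)))
s=manip.state(); print("tcp in rack",rk(s["tool_pos"]),s["tool_pos"],s["contact_force"])
E
```

```text
cover rect [517.  -31.4] [41.7 48.5] yaw -0.0852
cover in rack [-106.3   -4.4]
wrist cover 0.94 [0.447 0.053 0.002] [377.  75.]
wrist cover 0.85 [ 0.439 -0.119  0.003] [ 3. 98.]
wrist cover 0.73 [ 0.529 -0.03  -0.   ] [217. 259.]
tcp in rack [-96.4  28.3] [5.29827809e-01 2.62261399e-04 1.79791120e-01] [0.33426834 0.2427337  0.78802283]
```

View pics/w4b.png

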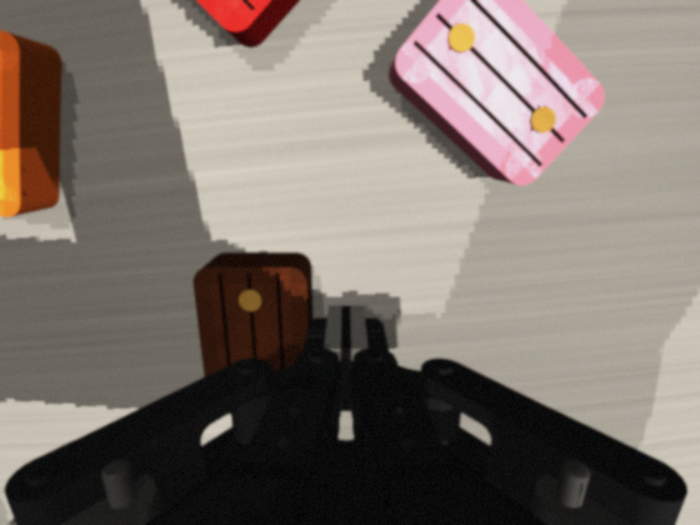

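The cover moved left-to-right and is now square with the rack at yr ≈ -4 mm (picture 250,310). It needs 22–23 mm more.

Request:
play_rows:
  increments:
    - {"offset":[0,-4,0],"twist":0,"grip":0}
    - {"offset":[0,-9,0],"twist":0,"grip":0}
    - {"offset":[0,-14,0],"twist":0,"grip":0}
    - {"offset":[0,-19,0],"twist":0,"grip":0}
    - {"offset":[0,-22.5,0],"twist":0,"grip":0}

```text
time: 9.65
tool_pos: [0.5278, -0.0223, 0.1797]
tool_rot: [-0.0, 0.045, 0.999, -0.0]
contact_force: [-0.9, 0.3, -1.1]
gripper_width: -0.0
```

Request:
play_rows:
  increments:
    - {"offset":[0,0,0],"twist":0,"grip":0}
    - {"offset":[0,8,0],"twist":0,"grip":0}
    - {"offset":[0,30,0],"twist":0,"grip":0}
    - {"offset":[0,30,-35],"twist":0,"grip":0}
    - {"offset":[0,30,-75],"twist":0,"grip":0}

```text
time: 10.07
tool_pos: [0.5287, 0.0098, 0.2516]
tool_rot: [-0.005, 0.044, 0.999, 0.0]
contact_force: [1.5, -0.6, 0.8]
gripper_width: 0.001
```

Request:
play_rows:
  increments:
    - {"offset":[35,-15,-20],"twist":0,"grip":0.12}
    - {"offset":[70,-35,-30],"twist":0,"grip":0.12}
    - {"offset":[85,-60,-30],"twist":0,"grip":0.12}
    - {"offset":[85,-60,-30],"twist":0,"grip":0.12}
    - {"offset":[85,-60,-30],"twist":0,"grip":0.12}

```text
time: 10.48
tool_pos: [0.44, -0.0441, 0.2852]
tool_rot: [0.001, 0.046, 0.999, 0.0]
contact_force: [0.1, -0.2, -0.3]
gripper_width: 0.122
```

```bash
python3 - <<'E'
from meas import *
im=manip.grab_frame("wrist"); c=manip.get_calibration("wrist"); cv2.imwrite("pics/w5.png",im)
p=cover(im,c,W(-.097,-0.027,0)[:2],w=90); print("cover in rack",rk(p))
look("wrist",["cover"])
# racked cover & divider check
q=cover(im,c,W(0,-.081,0)[:2],w=60); print("racked in rack",rk(q))
cv2.imwrite("pics/w5b.png",cv2.resize(im,(700,525)))
s=manip.state(); print("tcp in rack",rk(s["tool_pos"]),s["tool_pos"],s["gripper_width"])
E
```

```text
cover rect [522.2 -50.9] [33.6 68.6] yaw -0.0902
cover in rack [-99.4 -23.3]
wrist cover 0.87 [ 0.527 -0.052  0.003] [275. 295.]
wrist cover 0.81 [ 0.39  -0.025 -0.001] [293. 139.]
wrist cover 0.75 [ 0.44  -0.116  0.004] [189. 211.]
wrist cover 0.73 [0.449 0.053 0.001] [390. 203.]Traceback (most recent call last):
  File "<stdin>", line 6, in <module>
  File "meas.py", line 16, in cover
    i=min((k for k in range(1,n) if st[k,4]>200),key=lambda k:np.hypot(*(ce[k]-[u-x0,v-y0])))
ValueError: min() iterable argument is empty
```

Request:
play_rows:
  increments:
    - {"offset":[-10,25,-10],"twist":0,"grip":0.12}
    - {"offset":[-20,55,-20],"twist":0,"grip":0.12}
    - {"offset":[-25,75,-20],"twist":0,"grip":0.12}
    - {"offset":[-25,75,-20],"twist":0,"grip":0.12}
    - {"offset":[-25,75,-20],"twist":0,"grip":0.12}

```text
time: 11.0
tool_pos: [0.4729, 0.0301, 0.3045]
tool_rot: [-0.001, 0.043, 0.999, -0.0]
contact_force: [-0.5, 0.1, -1.0]
gripper_width: 0.12
```

```bash
python3 - <<'E'
from meas import *
im=manip.grab_frame("wrist"); c=manip.get_calibration("wrist"); cv2.imwrite("pics/w5.png",im)
cv2.imwrite("pics/w5b.png",cv2.resize(im,(700,525)))
p=cover(im,c,W(-.097,-0.025,0)[:2],w=90); print("cover in rack",rk(p))
look("wrist",["cover"])
s=manip.state(); print("tcp in rack",rk(s["tool_pos"]),s["tool_pos"],s["gripper_width"])
E
```

```text
cover rect [521.  -54.7] [43.7 64.4] yaw -0.0958
cover in rack [-100.2  -27.3]
wrist cover 0.82 [ 0.525 -0.053  0.004] [195. 261.]
wrist cover 0.77 [0.448 0.051 0.003] [298. 170.]
wrist cover 0.74 [ 0.388 -0.026 -0.002] [202. 107.]
wrist cover 0.7 [ 0.438 -0.12   0.003] [105. 176.]
tcp in rack [-156.3   51.7] [0.47225911 0.02885715 0.30411798] 0.12338167519199747
```

View pics/w5b.png

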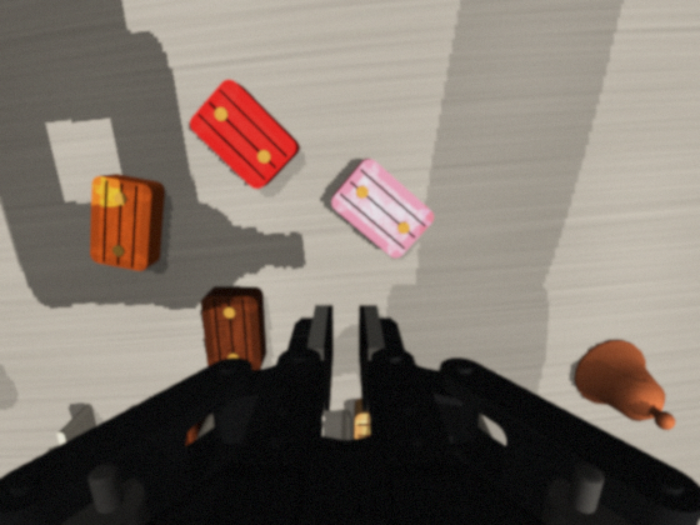

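Request:
play_rows:
  increments:
    - {"offset":[0,-25,0],"twist":0,"grip":0.12}
    - {"offset":[0,-55,0],"twist":0,"grip":0.12}
    - {"offset":[0,-79,0],"twist":0,"grip":0.12}
    - {"offset":[0,-79,25],"twist":0,"grip":0.12}
    - {"offset":[0,-79,60],"twist":0,"grip":0.12}

```text
time: 11.52
tool_pos: [0.4667, -0.0526, 0.2479]
tool_rot: [0.004, 0.047, 0.999, -0.001]
contact_force: [0.3, 0.9, 0.2]
gripper_width: 0.118
```

Request:
play_rows:
  increments:
    - {"offset":[0,0,25],"twist":0,"grip":0.12}
    - {"offset":[0,0,50],"twist":0,"grip":0.12}
    - {"offset":[0,0,62],"twist":0,"grip":0.12}
    - {"offset":[0,0,65],"twist":0,"grip":0.12}
    - {"offset":[0,0,65],"twist":0,"grip":0.12}

```text
time: 11.93
tool_pos: [0.4643, -0.0505, 0.1786]
tool_rot: [-0.002, 0.045, 0.999, 0.0]
contact_force: [0.5, 0.3, 0.3]
gripper_width: 0.121
```

```bash
python3 - <<'E'
from meas import *
s=manip.state(); print("tcp in rack",rk(s["tool_pos"]))
move(W(-.135,-.027,.179),TH)
E
```

```text
tcp in rack [-157.1  -28.1]
offset [-22.1   1.1  -0.5] twist -0.002 th0 -0.0908 t 11.9333 tcp [ 0.4643 -0.0505  0.1786] F [0.5 0.3 0.3]
```

Request:
play_rows:
  increments:
    - {"offset":[-7,0.5,0],"twist":0,"grip":0.12}
    - {"offset":[-14,1,0],"twist":0,"grip":0.12}
    - {"offset":[-21,1,0],"twist":0,"grip":0.12}
    - {"offset":[-27,1,0],"twist":0,"grip":0.12}
    - {"offset":[-33,1,0],"twist":0,"grip":0.12}

```text
time: 12.35
tool_pos: [0.4993, -0.0522, 0.1808]
tool_rot: [0.001, 0.045, 0.999, -0.0]
contact_force: [-1.9, 0.7, 0.4]
gripper_width: 0.121
```

Request:
play_rows:
  increments:
    - {"offset":[-6,0,0],"twist":0,"grip":0.12}
    - {"offset":[-12,0,0],"twist":0,"grip":0.12}
    - {"offset":[-18,0,0],"twist":0,"grip":0.12}
    - {"offset":[-24,0,0],"twist":0,"grip":0.12}
    - {"offset":[-28,0,0],"twist":0,"grip":0.12}

```text
time: 12.77
tool_pos: [0.5267, -0.0547, 0.1799]
tool_rot: [0.0, 0.045, 0.999, -0.0]
contact_force: [-0.6, -0.1, 0.2]
gripper_width: 0.12
```

```bash
python3 - <<'E'
from meas import *
L=[]
for n in ["scene","top"]:
    im=manip.grab_frame(n); c=manip.get_calibration(n)
    u,v=map(int,proj(c,W(-.02,-.04,.02))); L.append(cv2.resize(im[v-45:v+45,u-45:u+45],(400,400),interpolation=cv2.INTER_CUBIC))
    look(n,["cover"])
    print([ (k,np.round(proj(c,W(*k,.036)))) for k in [(-.02,0),(-.02,-.054)]])
cv2.imwrite("pics/w6.png",np.hstack(L))
s=manip.state(); print("tcp in rack",rk(s["tool_pos"]),s["contact_force"].round(1))
E
```

```text
scene cover 0.8 [ 0.566 -0.06  -0.   ] [283. 238.]
scene cover 0.65 [0.447 0.058 0.001] [294. 198.]
scene cover 0.49 [ 0.445 -0.118 -0.001] [251. 220.]
[((-0.02, 0), array([296., 238.])), ((-0.02, -0.054), array([281., 245.]))]
top cover 0.62 [ 0.449  0.052 -0.001] [253. 237.]
top cover 0.56 [ 0.443 -0.117 -0.005] [300. 238.]
[((-0.02, 0), array([278., 192.])), ((-0.02, -0.054), array([293., 193.]))]
tcp in rack [-95.3 -26.7] [ 0.4 -0.3 -0.6]
```

View pics/w6.png

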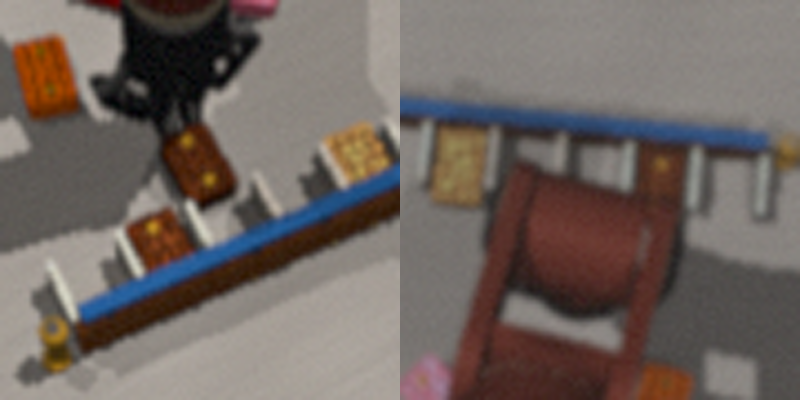

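The cover (left panel 198,165) sits square, just in front of gap 3 between the dividers at (200,222) and (265,195). The scene estimate of (-55, -28) mm in rack axes agrees with the -54 expected from the tool. Pushing in.

Request:
play_rows:
  increments:
    - {"offset":[-4,0,0],"twist":0,"grip":0.12}
    - {"offset":[-8,0,0],"twist":0,"grip":0.12}
    - {"offset":[-12,0,0],"twist":0,"grip":0.12}
    - {"offset":[-16,0,0],"twist":0,"grip":0.12}
    - {"offset":[-20,0,0],"twist":0,"grip":0.12}

```text
time: 13.38
tool_pos: [0.5463, -0.0565, 0.1799]
tool_rot: [0.0, 0.045, 0.999, 0.0]
contact_force: [0.0, 0.7, 0.4]
gripper_width: 0.12
```

Request:
play_rows:
  increments:
    - {"offset":[-5,0,0],"twist":0,"grip":0.12}
    - {"offset":[-10,0,0],"twist":0,"grip":0.12}
    - {"offset":[-15,0,0],"twist":0,"grip":0.12}
    - {"offset":[-20,0,0],"twist":0,"grip":0.12}
    - {"offset":[-25,0,0],"twist":0,"grip":0.12}

```text
time: 13.8
tool_pos: [0.5713, -0.0587, 0.1799]
tool_rot: [-0.0, 0.045, 0.999, -0.0]
contact_force: [-0.7, -0.2, 0.2]
gripper_width: 0.118
```

Request:
play_rows:
  increments:
    - {"offset":[-1,0,0],"twist":0,"grip":0.12}
    - {"offset":[-2,0,0],"twist":0,"grip":0.12}
    - {"offset":[-3,0,0],"twist":0,"grip":0.12}
    - {"offset":[-4,0,0],"twist":0,"grip":0.12}

```text
time: 14.13
tool_pos: [0.5746, -0.059, 0.1798]
tool_rot: [-0.0, 0.045, 0.999, 0.0]
contact_force: [-1.2, -0.1, 0.7]
gripper_width: 0.121
```

```bash
python3 - <<'E'
from meas import *
manip.grab_frame("scene"); look("scene",["cover","racked_cover"])
s=manip.state(); print("tcp in rack",rk(s["tool_pos"]),s["contact_force"].round(1))
E
```

```text
scene cover 0.65 [ 0.442 -0.118  0.   ] [250. 219.]
scene cover 0.55 [ 0.389 -0.027 -0.003] [265. 197.]
scene cover 0.53 [ 0.617 -0.062  0.002] [291. 250.]
scene racked_cover 0.67 [ 0.617 -0.116  0.   ] [277. 258.]
scene racked_cover 0.48 [0.392 0.513 0.001] [383. 140.]
scene racked_cover 0.34 [ 0.618 -0.065  0.003] [291. 250.]
tcp in rack [-46.4 -26.8] [ 0.1 -0.   0.4]
```

Request:
play_rows:
  increments:
    - {"offset":[-1,0,0],"twist":0,"grip":0.12}
    - {"offset":[-2,0,0],"twist":0,"grip":0.12}
    - {"offset":[-3,0,0],"twist":0,"grip":0.12}

```text
time: 14.53
tool_pos: [0.5777, -0.0593, 0.1798]
tool_rot: [0.0, 0.045, 0.999, 0.0]
contact_force: [-0.3, -0.7, -0.5]
gripper_width: 0.121
```

Request:
play_rows:
  increments:
    - {"offset":[-0.5,0,0],"twist":0,"grip":0.12}
    - {"offset":[-1,0,0],"twist":0,"grip":0.12}

```text
time: 14.7
tool_pos: [0.5788, -0.0594, 0.1799]
tool_rot: [-0.0, 0.045, 0.999, 0.0]
contact_force: [-1.7, -0.1, -0.1]
gripper_width: 0.117
```

Request:
play_rows:
  increments:
    - {"offset":[-0.5,0,0],"twist":0,"grip":0.12}
    - {"offset":[-1,0,0],"twist":0,"grip":0.12}

```text
time: 14.87
tool_pos: [0.5797, -0.0595, 0.1799]
tool_rot: [-0.0, 0.045, 0.999, -0.0]
contact_force: [0.0, -0.2, 1.1]
gripper_width: 0.121
```

Request:
play_rows:
  increments:
    - {"offset":[-0.5,0,0],"twist":0,"grip":0.12}
    - {"offset":[-1,0,0],"twist":0,"grip":0.12}

```text
time: 15.03
tool_pos: [0.5807, -0.0596, 0.1799]
tool_rot: [-0.0, 0.045, 0.999, 0.0]
contact_force: [-2.3, -0.8, 1.9]
gripper_width: 0.124
```

Request:
play_rows:
  increments:
    - {"offset":[-0.5,0,0],"twist":0,"grip":0.12}
    - {"offset":[-0.5,0,0],"twist":0,"grip":0.12}

```text
time: 15.2
tool_pos: [0.5809, -0.0596, 0.1798]
tool_rot: [-0.001, 0.045, 0.999, 0.0]
contact_force: [-4.2, 0.1, 3.7]
gripper_width: 0.121
```

Request:
play_rows:
  increments:
    - {"offset":[-0.5,0,0],"twist":0,"grip":0.12}
    - {"offset":[-0.5,0,0],"twist":0,"grip":0.12}

```text
time: 15.37
tool_pos: [0.5811, -0.0596, 0.1798]
tool_rot: [-0.002, 0.045, 0.999, 0.0]
contact_force: [-6.4, -0.9, 5.5]
gripper_width: 0.123
```

Tool stalls at xr ≈ -40 mm with force rising to about 6 N, so the cover is against the back board. Retreating straight back, then up, then checking.

Request:
play_rows:
  increments:
    - {"offset":[3,0,0],"twist":0,"grip":0.12}
    - {"offset":[12,0,0],"twist":0,"grip":0.12}
    - {"offset":[25,0,0],"twist":0,"grip":0.12}
    - {"offset":[30,0,-30],"twist":0,"grip":0.12}
    - {"offset":[30,0,-70],"twist":0,"grip":0.12}

```text
time: 15.78
tool_pos: [0.5483, -0.0562, 0.2454]
tool_rot: [-0.005, 0.045, 0.999, 0.001]
contact_force: [0.3, -0.4, -0.4]
gripper_width: 0.115
```

Request:
play_rows:
  increments:
    - {"offset":[20,20,-30],"twist":0,"grip":0.12}
    - {"offset":[40,45,-55],"twist":0,"grip":0.12}
    - {"offset":[55,70,-80],"twist":0,"grip":0.12}
    - {"offset":[65,95,-105],"twist":0,"grip":0.12}
    - {"offset":[70,120,-130],"twist":0,"grip":0.12}

```text
time: 16.2
tool_pos: [0.4911, 0.0699, 0.3809]
tool_rot: [0.001, 0.045, 0.999, 0.0]
contact_force: [1.1, 0.4, 0.4]
gripper_width: 0.121
```

Request:
play_rows:
  increments:
    - {"offset":[0,0,0],"twist":0,"grip":0.12}
    - {"offset":[0,0,0],"twist":0,"grip":0.12}

```text
time: 16.37
tool_pos: [0.4927, 0.0698, 0.382]
tool_rot: [0.003, 0.044, 0.999, 0.0]
contact_force: [0.2, -0.6, -0.5]
gripper_width: 0.119
```

```bash
python3 - <<'E'
from meas import *
im=manip.grab_frame("wrist"); c=manip.get_calibration("wrist"); L=[]
u,v=map(int,proj(c,W(0,-.054,.02))); print(u,v); u0=max(0,u-90); v0=min(max(0,v-90),240); L.append(cv2.resize(im[v0:v0+180,u0:u0+180],(400,400),interpolation=cv2.INTER_CUBIC))
for y in (-.027,-.081):
    try: print("cover",y,rk(cover(im,c,W(0,y,0)[:2],w=35)))
    except Exception as e: print(e)
look("wrist",["cover","racked_cover"])
im=manip.grab_frame("scene"); c=manip.get_calibration("scene"); look("scene",["cover","racked_cover","bell","jar","racked_grating"])
u,v=map(int,proj(c,W(0,-.054,.02))); L.append(cv2.resize(im[v-45:v+45,u-45:u+45],(400,400),interpolation=cv2.INTER_CUBIC))
cv2.imwrite("pics/w7.png",np.hstack(L)); print(rk(manip.state()["tool_pos"]),manip.state()["contact_force"])
E
```

```text
153 297
cover rect [605.8 -72.9] [68.1 55.7] yaw 1.4644
cover -0.027 [-14.2 -37.8]
cover rect [ 613.2 -109.1] [67.1 83. ] yaw -0.1955
cover -0.081 [ -3.6 -73.3]
wrist cover 0.94 [ 0.622 -0.062 -0.002] [182. 290.]
wrist cover 0.69 [ 0.445  0.052 -0.001] [257. 140.]
wrist cover 0.6 [ 0.388 -0.027 -0.003] [178.  93.]
wrist racked_cover 0.62 [ 0.615 -0.116 -0.005] [141. 288.]
scene cover 0.77 [ 0.444 -0.118 -0.004] [250. 220.]
scene cover 0.7 [ 0.393 -0.027 -0.002] [266. 198.]
scene cover 0.64 [0.446 0.054 0.001] [293. 198.]
scene cover 0.61 [ 0.623 -0.066  0.001] [291. 252.]
scene racked_cover 0.46 [ 0.619 -0.119  0.001] [276. 259.]
scene bell 0.73 [ 0.595  0.235 -0.   ] [360. 206.]
scene jar 0.64 [ 0.55  -0.289  0.004] [219. 266.]
scene racked_grating 0.56 [0.632 0.045 0.004] [321. 238.]
[-139.2   92.8] [ 0.28066256 -0.01089399 -0.05764043]
```

View pics/w7.png

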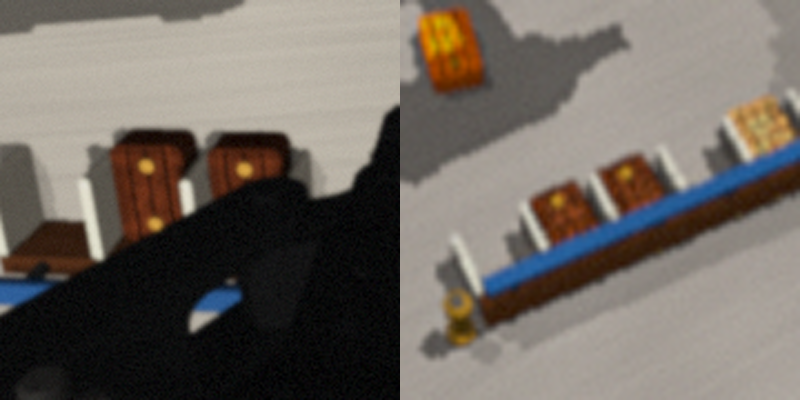

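```bash
python3 -c "
from plant import manip
print(manip.job_done())"
```

```text
the job is handed in; nothing more can be done
None
```

The job is done and handed in at about 17 s of robot time.

**Rail:** I touched down over the first gap at the brass-post end and slid about 109 mm to the middle of the third gap. Readings along the way showed a downward press of 4–5 N, so the fingertip stayed in touch. I lifted it there and went no further.

**Cover:** I pushed the loose walnut cover sideways until it was square in front of the third gap, then from behind into the gap. The tool stalled at about 6 N where the back board should be, then I backed off.

**Last checks:**
- **Cover position:** the networks put the cover 1–2 mm (from their 4 mm accuracy) from home, in line with the racked cover beside it.
- **Other items:** the bell, jar, grating and racked cover all read where they started.
- **Robot:** the arm stood clear of everything at hand-in.
- **One check failed:** my own colour measurement of the seated cover was unusable, because it merged with the rack and the gripper blocked part of the view. I relied on the stall, the networks and the scene picture instead.

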